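Tip two cartons onto their backs and push the stickered one to the dispatch rail

TASK

One of the two sealed cartons has a round red sticker underneath and is due for dispatch. Without gripping or lifting anything, tip both cartons over backwards where they stand, by pushing with the fingertips high on the near face, so that they lie on their backs and show their undersides. Then push the one with the sticker, lying as it is with the sticker towards you, up to the low rail with the yellow stripe until it lies flat against it; leave the other carton lying where it is and everything else alone.

Things in the scene. Friction and masses are not known exactly. Their poses are not given: they have to be found in the camera images.
- carton_a: sealed brown cardboard carton with beige sealing tape, 82 mm deep (its x), 125 mm wide (its y), 92 mm high, about 0.4 kg, heavier at the bottom (centre of mass 35 mm up). Origin: centre of the underside; z up while it stands, x towards its back, away from the robot; the near face bears a blank white label. Stands to the left (greater y) or right of the other carton, by chance
- carton_b: sealed brown cardboard carton with beige sealing tape, 82 mm deep (its x), 125 mm wide (its y), 92 mm high, about 0.4 kg, heavier at the bottom (centre of mass 35 mm up). Origin: centre of the underside; z up while it stands, x towards its back, away from the robot; the near face bears a blank white label. Stands to the left (greater y) or right of the other carton, by chance
- carton_a_edge (a point): middle of the lower back edge of carton_a (x = +41 mm, z = 0 in its frame), about which it tips when its near face is pushed ahead 75 to 85 mm above the worktop; past about 50 degrees it goes over by itself and lies on its back face, 82 mm high and 92 mm long, the underside upright towards the robot, x axis pointing down
- carton_a_top (a point): centre of the taped top of carton_a (z = +92 mm in its frame); when the carton lies on its back this face is upright, looks away from the robot, and its centre is 41 mm above the worktop
- carton_b_edge (a point): middle of the lower back edge of carton_b (x = +41 mm, z = 0 in its frame), about which it tips when its near face is pushed ahead 75 to 85 mm above the worktop; past about 50 degrees it goes over by itself and lies on its back face, 82 mm high and 92 mm long, the underside upright towards the robot, x axis pointing down
- carton_b_top (a point): centre of the taped top of carton_b (z = +92 mm in its frame); when the carton lies on its back this face is upright, looks away from the robot, and its centre is 41 mm above the worktop
- sticker (a point): centre of the round red sticker, 52 mm across, stuck on the middle of the underside of one of the cartons; out of sight until that carton lies on its back, then it faces the robot
- dispatch_rail: low aluminium stop rail with a yellow stripe, screwed to the worktop beyond the cartons, in front of the label printer: 460 mm long along its y, 28 mm high. Origin at the bottom of the middle of its front face, which is the plane x = 0 of its frame and looks towards the robot; its x points away from the robot
- steel_cup: small steel cup, 56 mm across, 64 mm high, left of the cartons; origin at the centre of its underside; loose, to be left alone
- medical_tape: roll of beige tape lying flat, 104 mm across, 25 mm high, left of the cartons; origin at the centre of its underside; loose, to be left alone
- red_vial: white vial with a red cap, 26 mm across, 54 mm high, right of the cartons; origin at the centre of its underside; loose, to be left alone
- green_vial: white vial with a green cap, 26 mm across, 54 mm high, right of the cartons; origin at the centre of its underside; loose, to be left alone

How it is judged:
By the outcome, as a careful person would: the job done as asked, in the order asked, and still so for the second after the job is handed in, with the robot touching nothing.
It also fails if it takes over 61 s, if anything falls off the work surface, if the arm or the gripper's body presses on something with over 40 N, if the wrist force passes 120 N, or if a joint passes its speed limit or range.

ROBOT

A 6-joint arm with a two-finger parallel gripper is mounted at the origin on a cart in front of the work surface, level with it; the furniture and walls round the work are solid. World frame = base frame: x ahead of the robot, y to its left, z up, the work surface at z = 0. Lengths are in m, angles in rad, forces in N, time in s.
With the tool pointing down it reaches from about 0.375 to 0.825 m from the base axis. Payload 5.5 kg.
Tool frame: the origin (TCP) lies between the finger pads; the fingertips stand 19 mm ahead of it and the grasp point (between the pads) is the TCP; z points along the fingers, y is the line along which they close (so a half turn about z gives the same grasp; the last joint's range is limited). The gripper opens to 85 mm and grips with 20 to 120 N. Pads are 22 mm wide; open, the fingers measure 114 mm over their backs; the gripper's body (76 mm by 85 mm) begins 54 mm behind the grasp point. The pads swing forward as they close: fully open they stand 13 mm farther back than shut.
Start: joints at [1.125, 0.314, -0.047, 1.21, 0, 1.571], TCP at [0.259, 0.541, 0.25] pointing down, gripper open.
Joint ranges: [-2.67, 2.67], [-0.69, 1.73], [-1.03, 1.25], [-2.08, 2.16], [-1.42, 1.45], [-3.14, 3.14]. Speed limits (rad/s): [2.39, 2.39, 3.01, 3.14, 3.14, 3.14].

INTERFACE

Orientations are given as a unit quaternion [x, y, z, w].
In Python, from rig import r gives the robot as it stands.
- The arm moves only by the tool carry_out, never from a script. Its argument "commands" is a list of rows, each a list of 5 numbers: the opening in per cent of the stroke, from 0 (shut) to 100 (fully open), then the shift along the tool's x, y, z in m, then the turn about the tool's z in units of 5 degrees (1.0 is 5 degrees). A call has exactly 8 rows; each row shifts and turns the commanded pose from where the row before left it, along the tool's axes as they then stand; what a row does not reach is not made up. A row lasts 1/8 s, in which the tool goes at most 62.5 mm and 10.7 degrees, less where a joint would pass 70% of its speed; a pose out of reach is approached as far as the arm can. A call with a gripper value outside its range is refused whole. The fingers move at their own pace and stop on an object; "grip_force" is the grip in N (left out, the last holds). Time passes only in rows, so rows that do not move let the fingers close, or fill a call up. It gives the time, the measured TCP pose, the force, the opening and the grip force at its end, in the units of the state.
- r.sense(): the state, without advancing time (a new reading comes with each control period).
- r.read_camera(name): name is "scene" or "side" or "wrist"; returns a dict with "pixels" (420x560x3 uint8, red, green, blue), "range_z" (420x560 float32, m along the optical axis (not along the pixel's ray), 0 where there is no reading), "K" (3x3 intrinsics, pixels), "rvec" (rotation vector, rad) and "tvec" (3), from world to camera coordinates, as OpenCV has them; the wrist camera has in their place "T_tool_cam" (4x4, takes a point from camera to tool coordinates, whose origin is the TCP and whose axes are the flange's). Camera axes: x right, y down, z forward; pixel columns grow to the right and rows downward; lengths in m; the calibration is good to about 2 mm. The wrist camera is an equidistant fisheye: a pixel r from the principal point sees the ray r / f radians off the axis. A picture is of the moment at which its call begins: read the wrist's pose just before it.
- r.close_job(): hands the job in; it is judged then, once.
Trained networks look in a picture, given as the dict that the camera call returned (one of the last four; its "shot" number tells which), for a name from the list of things; names that differ only in an ending like _2 or _b are one class to them, and where a whole thing is asked for, a point or a joint stands for the part that bears it (a point fixed in the world has none). Each returns a list of dicts, best first, with "conf" (0 to 1); they miss things now and then, are a little off and sometimes report something else, mostly with a low value. They report only what shows in the picture. A call takes as long as a camera call.
- r.spot_in(picture, label): "rect" ([left, top, width, height] as shares, 0 to 1, of the picture: columns of its width, rows of its height, round what is visible of it).
The state is a dict: "time_s": time; "joint_pos": joint angles; "dq": joint speeds; "effort": joint torques, N m; "tcp_pos": TCP position; "ee_rot": TCP orientation; "force": force on the tool from outside, world axes, zero at the start; "torque": the same for the moment, N m; "width": opening from 0.0 (shut) to 1.0 (fully open); "finger_force": force on a finger pad.
Only numpy, scipy, OpenCV 4.12 (cv2) and the standard library are available. Lean on these libraries where they do the work, as an engineer would, in place of code of your own. Each camera call takes 0.05 s, during which the arm holds its last target. There are 200 camera calls.

## Working session

There is one attempt and no reset: what is moved stays moved. The work goes in short steps, Python scripts to look and compute and a tool call to move; the robot and the scene stay as the last step left them, time stands still between calls to the robot, and variables do not carry over. Pictures are saved under pics/ and viewed, at most 10 in all, crops included, and the job is handed in when it is done.

Besides the shell and the picture viewer there is one more tool, called after ">>>" as name([rows], argument=value, ...), one row to a line, values as JSON. carry_out: Moves the arm, as the interface text tells. Its arguments: {"type":"object","properties":{"commands":{"type":"array","items":{"type":"array","items":{"type":"number"}}},"grip_force":{"type":"number"}},"required":["commands"]}

```bash
mkdir -p pics; cat > h.py <<'E'
import numpy as np, cv2
from rig import r
def cloud(p):
    K=p["K"];z=p["range_z"];v,u=np.mgrid[:z.shape[0],:z.shape[1]]
    c=np.stack([(u-K[0,2])/K[0,0]*z,(v-K[1,2])/K[1,1]*z,z],-1)
    R=cv2.Rodrigues(np.array(p["rvec"],float))[0]
    w=(c-np.array(p["tvec"]).ravel())@R
    w[z<=0]=np.nan
    return w
def save(p,n): cv2.imwrite("pics/"+n,p["pixels"][...,::-1])
E
python3 - <<'E'
from h import *
s=r.sense();print({k:np.round(s[k],3) for k in("time_s","tcp_pos","ee_rot","width","force")})
ims=[]
for c in("scene","side"):
    p=r.read_camera(c);w=cloud(p);save(p,c+"0.png")
    print(c,p["tvec"],p["rvec"])
    for l in("carton_a","dispatch_rail","steel_cup","medical_tape","red_vial","green_vial"):
        for d in r.spot_in(p,l)[:2]:
            x,y,a,b=d["rect"];x0,y0,x1,y1=[int(q) for q in(x*560,y*420,(x+a)*560,(y+b)*420)]
            q=w[y0:y1+1,x0:x1+1].reshape(-1,3);q=q[(q[:,2]>.012)&(q[:,2]<.12)]
            print(l,round(d["conf"],2),(x0,y0,x1,y1),np.nanpercentile(q,[3,50,97],axis=0).round(3).tolist() if len(q) else None)
E
```

```text
{'time_s': np.float64(0.0), 'tcp_pos': array([0.258, 0.541, 0.249]), 'ee_rot': array([ 0.221,  0.975, -0.001, -0.   ]), 'width': np.float64(0.999), 'force': array([ 0.323, -0.184,  0.434])}
scene [-0.50491511  0.20840067  0.9491762 ] [ 1.96878457 -0.46153425  0.31762007]
carton_a 0.94 (215, 186, 265, 236) [[0.466, 0.111, 0.015], [0.505, 0.141, 0.064], [0.62, 0.327, 0.092]]
carton_a 0.85 (265, 221, 319, 290) [[0.49, -0.164, 0.016], [0.518, -0.142, 0.075], [0.569, -0.045, 0.092]]
dispatch_rail 0.65 (299, 187, 393, 262) [[0.536, -0.163, 0.014], [0.824, -0.034, 0.056], [0.906, 0.221, 0.117]]
steel_cup 0.79 (242, 177, 257, 195) [[0.533, 0.176, 0.021], [0.613, 0.319, 0.053], [0.643, 0.368, 0.091]]
medical_tape 0.61 (200, 187, 219, 210) [[0.461, 0.211, 0.013], [0.472, 0.345, 0.022], [0.528, 0.417, 0.09]]
red_vial 0.78 (330, 269, 340, 297) [[0.57, -0.235, 0.013], [0.578, -0.229, 0.034], [0.59, -0.218, 0.053]]
green_vial 0.7 (358, 261, 373, 289) [[0.655, -0.235, 0.014], [0.664, -0.229, 0.034], [0.676, -0.216, 0.053]]
side [-0.55220594  0.23775776  0.85224202] [ 2.17321729 -0.42360605  0.1923176 ]
carton_a 0.66 (252, 233, 303, 300) [[0.489, -0.161, 0.018], [0.526, -0.134, 0.092], [0.569, -0.041, 0.095]]
carton_a 0.59 (213, 181, 255, 235) [[0.466, 0.114, 0.016], [0.507, 0.142, 0.081], [0.596, 0.322, 0.095]]
dispatch_rail 0.76 (303, 179, 382, 274) [[0.757, -0.149, 0.014], [0.831, 0.0, 0.05], [0.913, 0.224, 0.113]]
steel_cup 0.61 (244, 167, 258, 191) [[0.591, 0.315, 0.015], [0.612, 0.326, 0.047], [0.638, 0.37, 0.067]]
medical_tape 0.77 (200, 174, 233, 196) [[0.461, 0.183, 0.014], [0.495, 0.242, 0.075], [0.55, 0.414, 0.095]]
red_vial 0.53 (309, 292, 319, 316) [[0.569, -0.233, 0.014], [0.577, -0.226, 0.038], [0.588, -0.213, 0.056]]
green_vial 0.68 (339, 283, 355, 306) [[0.654, -0.232, 0.015], [0.663, -0.226, 0.037], [0.677, -0.213, 0.056]]
```

```bash
python3 - <<'E'
from h import *
for c in("scene","side"):
    p=r.read_camera(c);w=cloud(p)
    q=w.reshape(-1,3)
    for y0,y1 in((0.0,.25),(-.25,0)):
        t=q[(q[:,2]>.084)&(q[:,2]<.1)&(q[:,0]>.4)&(q[:,0]<.66)&(q[:,1]>y0)&(q[:,1]<y1)]
        print(c,len(t),t.mean(0).round(3),[np.round(a,3) for a in cv2.minAreaRect((t[:,:2]).astype(np.float32))])
    t=q[(q[:,2]>.024)&(q[:,2]<.033)&(q[:,0]>.68)&(q[:,0]<.98)&(abs(q[:,1])<.32)]
    print(len(t)); print([np.round(a,3) for a in cv2.minAreaRect((t[:,:2]).astype(np.float32))], cv2.boxPoints(cv2.minAreaRect((t[:,:2]).astype(np.float32))).round(3).tolist())
    for y in np.arange(-.25,.3,.05):
        m=t[abs(t[:,1]-y)<.025]
        if len(m): print(round(y,2),len(m),np.percentile(m[:,0],[2,50,98]).round(3))
a=cv2.imread("pics/scene0.png")[130:340,150:450];b=cv2.imread("pics/side0.png")[130:340,150:450]
cv2.imwrite("pics/v1.png",cv2.resize(np.vstack([a,b]),None,fx=1.42,fy=1.42) if 0 else np.hstack([cv2.resize(a,(400,280)),cv2.resize(b,(400,280))]))
E
```

```text
scene 603 [0.51  0.169 0.09 ] [array([0.512, 0.175]), array([0.086, 0.13 ]), np.float64(7.732)]
scene 1016 [ 0.531 -0.107  0.09 ] [array([ 0.534, -0.1  ]), array([0.129, 0.084]), np.float64(86.01)]
529
[array([0.875, 0.059]), array([0.52 , 0.224]), np.float64(87.663)] [[0.7519999742507935, -0.19599999487400055], [0.9760000109672546, -0.20499999821186066], [0.996999979019165, 0.3140000104904175], [0.7730000019073486, 0.3230000138282776]]
-0.2 21 [0.765 0.862 0.869]
-0.15 30 [0.755 0.758 0.971]
-0.1 182 [0.759 0.873 0.975]
-0.05 55 [0.76  0.821 0.901]
-0.0 45 [0.762 0.826 0.911]
0.05 17 [0.763 0.766 0.863]
0.1 41 [0.765 0.893 0.919]
0.15 35 [0.768 0.887 0.89 ]
0.2 35 [0.77  0.88  0.885]
0.25 24 [0.771 0.874 0.879]
side 800 [0.51  0.172 0.093] [array([0.511, 0.179]), array([0.084, 0.13 ]), np.float64(6.896)]
side 1426 [ 0.531 -0.104  0.093] [array([ 0.533, -0.097]), array([0.129, 0.083]), np.float64(86.012)]
577
[array([0.871, 0.06 ]), array([0.517, 0.223]), np.float64(88.687)] [[0.753000020980835, -0.19599999487400055], [0.9769999980926514, -0.20100000500679016], [0.9890000224113464, 0.3160000145435333], [0.7649999856948853, 0.32100000977516174]]
-0.2 19 [0.858 0.861 0.869]
-0.15 49 [0.755 0.757 0.775]
-0.1 191 [0.757 0.868 0.974]
-0.05 51 [0.758 0.762 0.822]
-0.0 32 [0.76  0.762 0.823]
0.05 34 [0.762 0.764 0.893]
0.1 44 [0.764 0.89  0.914]
0.15 44 [0.766 0.884 0.89 ]
0.2 41 [0.768 0.877 0.885]
0.25 32 [0.769 0.773 0.878]
```

View pics/v1.png

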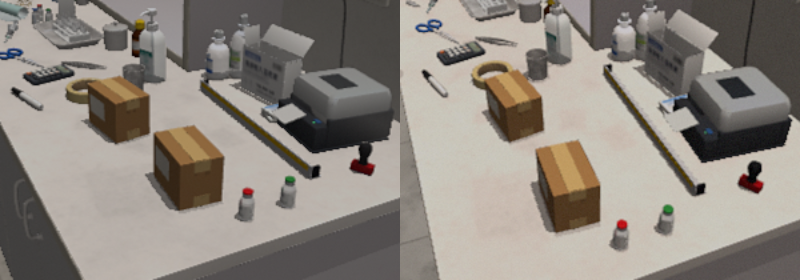

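>>> carry_out([
  [50,0,0,0,-1.65],
  [50,0,0,0,-1.65],
  [50,0,0,0,-1.65],
  [50,0,0,0,-1.65],
  [50,-0.015,-0.049,0,0],
  [50,-0.015,-0.049,0,0],
  [50,-0.015,-0.049,0,0],
  [50,-0.015,-0.049,0,0],
])

```text
time_s: 1.8
tcp_pos: [0.3441, 0.3534, 0.2505]
ee_rot: [-0.065, 0.998, 0.0, 0.0]
force: [0.5, -0.2, 0.2]
width: 0.5
finger_force: 0.0
```

>>> carry_out([
  [50,-0.014,-0.049,0,0],
  [50,-0.014,-0.049,0,0],
  [50,-0.014,-0.049,0,0],
  [50,-0.014,-0.049,0,0],
  [50,0,0,0,0],
  [50,0,0,0,0],
  [50,0,0,0,0],
  [50,0,0,0,0],
])

```text
time_s: 2.8
tcp_pos: [0.4242, 0.1687, 0.2503]
ee_rot: [-0.066, 0.998, 0.0, -0.0]
force: [-0.7, 0.1, 0.5]
width: 0.499
finger_force: 0.0
```

```bash
cat >> h.py <<'E'
def pose():
    s=r.sense();x,y,z,w=s["ee_rot"]
    R=cv2.Rodrigues(np.zeros(3))[0]
    from scipy.spatial.transform import Rotation as Ro
    R=Ro.from_quat(s["ee_rot"]).as_matrix()
    return s,np.array(s["tcp_pos"]),R
def to(x,y,z,psi):
    s,t,R=pose();d=R.T@(np.array([x,y,z])-t)
    c=np.degrees(np.arctan2(R[1,1],R[0,1]))
    print("t",s["time_s"],"tcp",t.round(4),"psi",c.round(2),"F",np.round(s["force"],1),"w",round(float(s["width"]),2),"| shift",d.round(4),"turn",round((c-psi)/5,2))
E
python3 - <<'E'
from h import *
to(.425,.165,.096,97.3)
E
```

```text
t 2.8 tcp [0.4242 0.1687 0.2503] psi 97.58 F [-0.7  0.1  0.5] w 0.5 | shift [-0.0003 -0.0038  0.1543] turn 0.06
```

>>> carry_out([
  [50,0,-0.004,0.03,0],
  [50,0,0,0.045,0],
  [50,0,0,0.045,0],
  [50,0,0,0.034,0],
  [50,0,0,0,0],
  [50,-0.01,0,0,0],
  [50,-0.01,0,0,0],
  [50,-0.01,0,0,0],
])

```text
time_s: 3.8
tcp_pos: [0.4569, 0.1682, 0.0976]
ee_rot: [-0.065, 0.998, 0.0, 0.001]
force: [0.9, 0.6, 0.8]
width: 0.501
finger_force: 0.0
```

>>> carry_out([
  [50,-0.006,0,0,0],
  [50,-0.006,0,0,0],
  [50,-0.006,0,0,0],
  [50,-0.006,0,0,0],
  [50,-0.006,0,0,0],
  [50,0,0,0,0],
  [50,0,0,0,0],
  [50,0,0,0,0],
])

```text
time_s: 4.8
tcp_pos: [0.485, 0.1717, 0.0965]
ee_rot: [-0.065, 0.998, 0.0, 0.0]
force: [-0.1, -0.2, -0.8]
width: 0.502
finger_force: 0.0
```

```bash
python3 - <<'E'
from h import *
to(.425,.165,.096,97.3)
p=r.read_camera("scene");save(p,"s2.png");q=r.read_camera("side")
a=p["pixels"][150:300,180:380,::-1];b=q["pixels"][150:300,180:380,::-1]
cv2.imwrite("pics/v2.png",np.hstack([cv2.resize(a,(400,300)),cv2.resize(b,(400,300))]))
E
```

```text
t 4.8 tcp [0.485  0.1717 0.0965] psi 97.46 F [-0.1 -0.2 -0.8] w 0.5 | shift [0.0603 0.0012 0.0005] turn 0.03
```

View pics/v2.png

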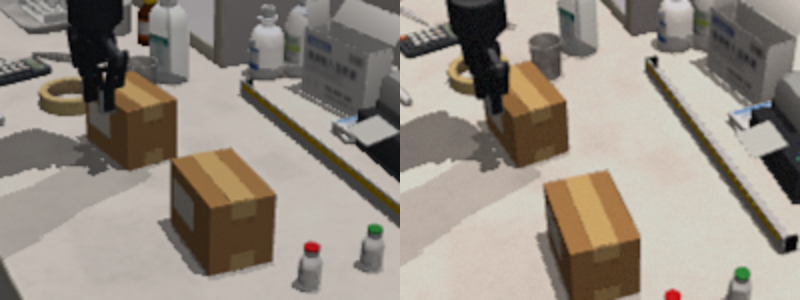

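The picture shows the left carton still upright, with the fingers at its near top edge (about 100,90 in the left half). I'll measure whether it tilted or slid, and how low the tips are.

```bash
python3 - <<'E'
from h import *
for c in("scene","side"):
    p=r.read_camera(c);q=cloud(p).reshape(-1,3)
    t=q[(q[:,2]>.06)&(q[:,2]<.16)&(q[:,0]>.5)&(q[:,0]<.7)&(q[:,1]>.08)&(q[:,1]<.25)]
    for x in np.arange(.5,.6,.01):
        m=t[abs(t[:,0]-x)<.005]
        if len(m)>4: print(c,round(x,2),len(m),np.percentile(m[:,2],[10,50,90]).round(3))
    rgb=p["pixels"].reshape(-1,3).max(1)
    f=q[(rgb<50)&(abs(q[:,0]-.485)<.05)&(abs(q[:,1]-.17)<.07)&(q[:,2]>.04)&(q[:,2]<.3)]
    print("finger",len(f),f[:,2].min() if len(f) else None, np.percentile(f,[1,50,99],axis=0).round(3) if len(f) else None)
E
```

```text
scene 0.5 55 [0.065 0.082 0.132]
scene 0.51 68 [0.067 0.089 0.091]
scene 0.52 73 [0.068 0.089 0.091]
scene 0.53 75 [0.069 0.089 0.091]
scene 0.54 80 [0.07  0.09  0.092]
scene 0.55 86 [0.07  0.09  0.092]
scene 0.56 86 [0.07  0.09  0.091]
scene 0.57 78 [0.068 0.089 0.091]
scene 0.58 31 [0.066 0.081 0.091]
finger 1659 0.05881562233125129 [[0.445 0.104 0.083]
 [0.474 0.14  0.211]
 [0.508 0.224 0.297]]
side 0.5 41 [0.066 0.091 0.094]
side 0.51 78 [0.067 0.093 0.095]
side 0.52 97 [0.07  0.093 0.095]
side 0.53 113 [0.074 0.094 0.095]
side 0.54 114 [0.071 0.093 0.095]
side 0.55 117 [0.075 0.093 0.095]
side 0.56 111 [0.072 0.093 0.095]
side 0.57 86 [0.069 0.092 0.094]
side 0.58 29 [0.066 0.086 0.093]
finger 1373 0.08157932224047477 [[0.446 0.107 0.09 ]
 [0.477 0.14  0.226]
 [0.513 0.197 0.299]]
```

The carton slid about 28 mm rather than tipping, because the finger's friction held the near face down. This time I'll follow the tipping arc, forward and up, at a livelier pace.

>>> carry_out([
  [50,0.012,0,0,0],
  [50,0,0,0.004,0],
  [50,0,0,0,0],
  [50,-0.01,0,0,0],
  [50,-0.01,0,-0.007,0],
  [50,-0.011,0,-0.009,0],
  [50,-0.012,0,-0.008,0],
  [50,-0.012,0,-0.006,0],
])

```text
time_s: 6.0
tcp_pos: [0.5288, 0.1774, 0.1233]
ee_rot: [-0.065, 0.998, 0.0, 0.001]
force: [-0.7, 0.3, 0.2]
width: 0.501
finger_force: 0.4
```

>>> carry_out([
  [50,-0.013,0,-0.004,0],
  [50,-0.014,0,-0.002,0],
  [50,-0.014,0,0,0],
  [50,-0.013,0,0,0],
  [50,0,0,0,0],
  [50,0,0,0,0],
  [50,0,0,0,0],
  [50,0,0,0,0],
])

```text
time_s: 7.0
tcp_pos: [0.5804, 0.1841, 0.1284]
ee_rot: [-0.065, 0.998, -0.0, -0.0]
force: [-0.4, 0.0, -0.0]
width: 0.499
finger_force: 0.0
```

```bash
cat > look.py <<'E'
from h import *
import sys
to(.4,.165,.096,97.3)
p=r.read_camera("scene");q=r.read_camera("side")
a=p["pixels"][150:300,180:380,::-1];b=q["pixels"][150:300,180:380,::-1]
cv2.imwrite("pics/%s.png"%sys.argv[1],np.hstack([cv2.resize(a,(400,300)),cv2.resize(b,(400,300))]))
for y0,y1 in((0.03,.27),(-.25,0)):
  for c in(p,q):
    w=cloud(c).reshape(-1,3)
    t=w[(w[:,2]>.03)&(w[:,2]<.1)&(w[:,0]>.4)&(w[:,0]<.75)&(w[:,1]>y0)&(w[:,1]<y1)]
    h=np.histogram(t[:,2],np.arange(.03,.105,.005));print(h[0])
    for lo,hi in((.072,.088),(.086,.1)):
        m=t[(t[:,2]>lo)&(t[:,2]<hi)]
        if len(m)>50: print(lo,len(m),[np.round(a,3) for a in cv2.minAreaRect(m[:,:2].astype(np.float32))])
E
python3 look.py v3
```

```text
t 7.0 tcp [0.5804 0.1841 0.1284] psi 97.46 F [-0.4  0.  -0. ] w 0.5 | shift [0.1814 0.0045 0.0324] turn 0.03
[ 73  76  75  76  80  72  79  77  80 249 292   0   0   0]
0.072 591 [array([0.627, 0.191]), array([0.095, 0.131]), np.float64(7.482)]
[ 56  61  64  60  67  70  58  66  60  72 572  69   0   0]
0.072 751 [array([0.626, 0.194]), array([0.094, 0.132]), np.float64(8.24)]
[150 153 117 130 168  98  93  96 100 107  92 325 670   0]
0.072 325 [array([ 0.532, -0.102]), array([0.123, 0.08 ]), np.float64(86.401)]
0.086 979 [array([ 0.534, -0.099]), array([0.13 , 0.084]), np.float64(85.838)]
[ 110  135  106   91  130  101   74   71   77   68   78   63 1268   77]
0.072 231 [array([ 0.503, -0.113]), array([0.067, 0.147]), np.float64(29.377)]
0.086 1397 [array([ 0.533, -0.096]), array([0.129, 0.083]), np.float64(85.933)]
```

View pics/v3.png

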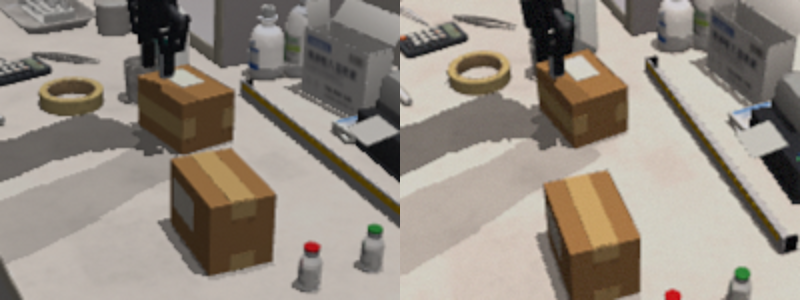

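The left carton lies on its back, and its underside (about 165,120 in the left half) shows only tape and no red. On to the right carton.

>>> carry_out([
  [50,0,0,-0.04,0],
  [50,0,0,-0.04,0],
  [50,0,0,0,1.15],
  [50,0,0,0,1.15],
  [50,0.03,-0.04,0,0],
  [50,0.02,-0.045,0,0],
  [50,0.02,-0.045,0,0],
  [50,0.02,-0.045,0,0],
])

```text
time_s: 8.1
tcp_pos: [0.4778, 0.0148, 0.2085]
ee_rot: [0.035, 0.999, -0.0, 0.0]
force: [0.9, -0.6, 0.8]
width: 0.5
finger_force: 0.0
```

```bash
python3 -c "
from h import *
to(.455,-.0925,.092,86)"
```

```text
t 8.1 tcp [0.4778 0.0148 0.2085] psi 85.99 F [ 0.9 -0.6  0.8] w 0.5 | shift [ 0.0153 -0.1086  0.1165] turn -0.0
```

>>> carry_out([
  [50,0.008,-0.036,0,0],
  [50,0.007,-0.036,0,0],
  [50,0,-0.037,0,0],
  [50,0,0,0.03,0],
  [50,0,0,0.04,0],
  [50,0,0,0.03,0],
  [50,0,0,0.0165,0],
  [50,0,0,0,0],
])

```text
time_s: 9.1
tcp_pos: [0.4548, -0.0915, 0.0908]
ee_rot: [0.035, 0.999, 0.0, -0.001]
force: [-1.2, -0.3, -0.1]
width: 0.5
finger_force: 0.0
```

```bash
python3 -c "
from h import *
to(.479,-.094,.092,86)"
```

```text
t 9.1 tcp [ 0.4548 -0.0915  0.0908] psi 85.96 F [-1.2 -0.3 -0.1] w 0.5 | shift [-0.0243 -0.0008 -0.0012] turn -0.01
```

>>> carry_out([
  [50,-0.012,0,0,0],
  [50,-0.011,0,0,0],
  [50,-0.011,0,-0.009,0],
  [50,-0.011,0,-0.009,0],
  [50,-0.012,0,-0.008,0],
  [50,-0.012,0,-0.006,0],
  [50,-0.013,0,-0.004,0],
  [50,-0.014,0,-0.002,0],
])

```text
time_s: 10.1
tcp_pos: [0.553, -0.0987, 0.1303]
ee_rot: [0.035, 0.999, -0.0, 0.0]
force: [-0.4, 0.1, 0.1]
width: 0.499
finger_force: 0.6
```

>>> carry_out([
  [50,-0.014,0,0,0],
  [50,-0.013,0,0,0],
  [50,0,0,0,0],
  [50,0,0,0,0],
  [50,0,0,0,0],
  [50,0,0,-0.03,0],
  [50,0,0,-0.03,0],
  [50,0,0,0,0],
])

```text
time_s: 11.1
tcp_pos: [0.5801, -0.1007, 0.1925]
ee_rot: [0.035, 0.999, -0.0, 0.002]
force: [0.1, 0.6, -1.0]
width: 0.502
finger_force: 0.0
```

```bash
python3 look.py v4; python3 -c "
from h import *
for c in('scene','side'):
    p=r.read_camera(c);w=cloud(p)
    for d in r.spot_in(p,'sticker')[:2]:
        x,y,a,b=d['rect'];print(c,d['conf'],[round(v) for v in (x*560,y*420,a*560,b*420)],w[int((y+b/2)*420),int((x+a/2)*560)].round(3))
    i=p['pixels'].astype(int);m=(i[...,0]>110)&(i[...,1]<70)&(i[...,2]<70)&(w[...,0]<.8);print(m.sum(),np.nanmean(w[m],0))
"
```

```text
t 11.1 tcp [ 0.5801 -0.1007  0.1925] psi 85.95 F [ 0.1  0.6 -1. ] w 0.5 | shift [0.1989 0.2524 0.0955] turn -2.27
[ 70  81  67  78  77  79  79  74  76 277 305   0   0   0]
0.072 629 [array([0.627, 0.191]), array([0.096, 0.13 ]), np.float64(7.885)]
[ 50  40  50  42  51  53  47  45  52  46 514  62   0   0]
0.072 654 [array([0.622, 0.195]), array([0.089, 0.13 ]), np.float64(5.644)]
[153 174 130 130 182 104 103 106 107 331 688   0   0   0]
0.072 1089 [array([ 0.628, -0.106]), array([0.129, 0.094]), np.float64(86.364)]
[ 114  158  114  100  143  128   89   82   83   90 1307   72    0    0]
0.072 1520 [array([ 0.626, -0.103]), array([0.129, 0.092]), np.float64(86.321)]
scene 0.74 [302, 219, 51, 61] [ 0.595 -0.164  0.078]
42 [ 0.59895549 -0.00338649  0.05667183]
side 0.96 [287, 230, 54, 61] [ 0.613 -0.143  0.083]
51 [0.60025357 0.03387357 0.06235351]
```

View pics/v4.png

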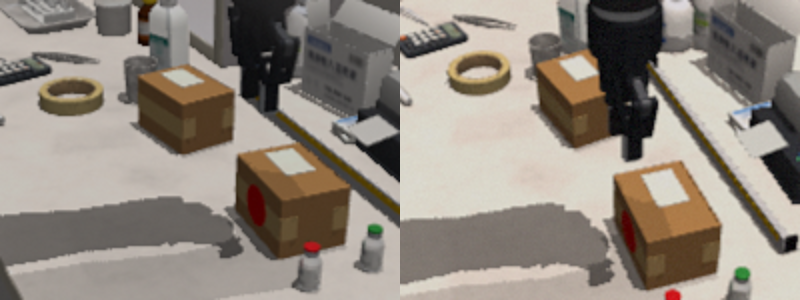

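Both cartons are tipped. The right carton shows the red sticker (about 257,205 in the left half) and lies at (0.627, -0.105). I'll measure the rail line and its right end.

```bash
python3 - <<'E'
from h import *
for c in("scene","side"):
    p=r.read_camera(c);q=cloud(p).reshape(-1,3)
    t=q[(q[:,2]>.02)&(q[:,2]<.034)&(abs(q[:,0]-.7615-.04*q[:,1])<.016)&(abs(q[:,1])<.33)]
    e=[(y,np.percentile(m[:,0],8)) for y in np.arange(-.2,.3,.02) for m in[t[abs(t[:,1]-y)<.01]] if len(m)>8]
    e=np.array(e);print(c,t[:,1].min(),t[:,1].max(),np.polyfit(e[:,0],e[:,1],1).round(4)); 
    m=q[(q[:,2]>.005)&(q[:,2]<.022)&(abs(q[:,0]-.7615-.04*q[:,1])<.01)&(abs(q[:,1])<.33)]
    if len(m)>10: print(len(m),np.polyfit(m[:,1],m[:,0],1).round(4),m[:,1].min())
to(.535,-.0995,.045,87.7)
E
```

```text
scene -0.17488219681953113 0.1574770289242671 [0.0388 0.7621]
386 [0.0371 0.7635] -0.1751569467082502
side -0.17152279538038254 0.2815002741862819 [0.0382 0.7606]
356 [0.0362 0.7618] -0.17343690061112568
t 11.5 tcp [ 0.5782 -0.1003  0.189 ] psi 85.96 F [0.8 0.3 0.8] w 0.5 | shift [ 0.0429 -0.0023  0.144 ] turn -0.35
```

>>> carry_out([
  [90,0.043,-0.002,0,0],
  [90,0,0,0,-0.37],
  [90,0,0,0.03,0],
  [90,0,0,0.04,0],
  [90,0,0,0.04,0],
  [90,0,0,0.034,0],
  [90,0,0,0,0],
  [90,0,0,0,0],
])

```text
time_s: 12.5
tcp_pos: [0.5368, -0.0995, 0.0468]
ee_rot: [0.019, 1.0, -0.0, 0.001]
force: [1.3, -1.2, 0.7]
width: 0.895
finger_force: 0.0
```

>>> carry_out([
  [90,-0.01,0,0,0],
  [90,-0.01,0,0,0],
  [90,-0.008,0,0,0],
  [90,-0.006,0,0,0],
  [90,-0.006,0.0005,0,0],
  [90,-0.008,0.001,0,0],
  [90,-0.01,0.001,0,0],
  [90,-0.01,0.001,0,0],
])

```text
time_s: 13.5
tcp_pos: [0.6045, -0.0984, 0.0457]
ee_rot: [0.019, 1.0, 0.0, 0.0]
force: [-1.6, 0.2, -1.1]
width: 0.903
finger_force: 0.0
```

```bash
python3 look.py v5 | grep -v '^\[ *[0-9]'; python3 -c "
from h import *
to(.653,-.1,.045,87.85)"
```

```text
t 13.5 tcp [ 0.6045 -0.0984  0.0457] psi 87.81 F [-1.6  0.2 -1.1] w 0.9 | shift [ 0.2144  0.2554 -0.0503] turn -1.9
0.072 621 [array([0.627, 0.192]), array([0.095, 0.129]), np.float64(7.633)]
0.072 763 [array([0.625, 0.195]), array([0.094, 0.132]), np.float64(8.612)]
0.072 734 [array([ 0.647, -0.105]), array([0.136, 0.121]), np.float64(87.817)]
0.086 157 [array([ 0.596, -0.101]), array([0.028, 0.142]), np.float64(1.876)]
0.072 1116 [array([ 0.649, -0.102]), array([0.132, 0.12 ]), np.float64(88.573)]
0.086 119 [array([ 0.635, -0.109]), array([0.134, 0.116]), np.float64(78.503)]
t 13.6 tcp [ 0.6056 -0.0984  0.046 ] psi 87.83 F [0.8 1.5 0.2] w 0.9 | shift [-0.0474  0.0002  0.0011] turn -0.0
```

View pics/v5.png

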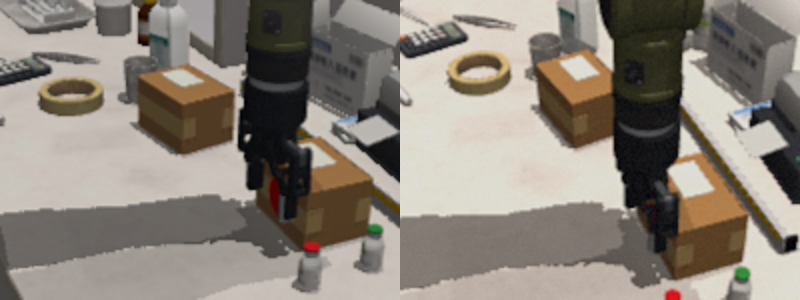

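The carton is sliding ahead squarely between both fingers, clear of the vials. I'll continue.

>>> carry_out([
  [90,-0.006,0.0005,0,0],
  [90,-0.008,0.001,0,0],
  [90,-0.008,0.001,0,0],
  [90,-0.008,0.001,0,0],
  [90,-0.006,0.0005,0,0],
  [90,-0.004,0,0,0],
  [90,0,0,0,0],
  [90,0,0,0,0],
])

```text
time_s: 14.6
tcp_pos: [0.6442, -0.0961, 0.046]
ee_rot: [0.019, 1.0, -0.0, 0.0]
force: [-0.3, 0.3, -0.4]
width: 0.903
finger_force: 0.0
```

```bash
cat > gap.py <<'E'
from h import *
to(.653,-.1,.045,87.85)
for c in("scene","side"):
    q=cloud(r.read_camera(c)).reshape(-1,3)
    t=q[(q[:,2]>.074)&(q[:,2]<.088)&(q[:,0]>.66)&(q[:,0]<.8)&(q[:,1]>-.2)&(q[:,1]<-.02)]
    e=np.array([(y,np.percentile(m[:,0],97)) for y in np.arange(-.16,-.04,.01) for m in[t[abs(t[:,1]-y)<.005]] if len(m)>8])
    f=np.polyfit(e[:,0],e[:,1],1)
    print(c,"far edge slope",f.round(3),"gap at -.16,-.05",[round(.762+.038*y-np.polyval(f,y),4) for y in(-.16,-.05)],"y",np.percentile(t[:,1],[1,99]).round(3))
E
python3 gap.py
```

```text
t 14.6 tcp [ 0.6442 -0.0961  0.046 ] psi 87.81 F [-0.3  0.3 -0.4] w 0.9 | shift [-0.009  -0.0036  0.001 ] turn -0.01
scene far edge slope [0.058 0.75 ] gap at -.16,-.05 [np.float64(0.0148), np.float64(0.0126)] y [-0.165 -0.043]
side far edge slope [0.036 0.747] gap at -.16,-.05 [np.float64(0.0151), np.float64(0.0153)] y [-0.161 -0.04 ]
```

>>> carry_out([
  [90,-0.003,0,0,0],
  [90,-0.003,0,0,0],
  [90,-0.002,0,0,0],
  [90,-0.002,0,0,0],
  [90,-0.001,0,0,0],
  [90,-0.001,0,0,0],
  [90,0,0,0,0],
  [90,0,0,0,0],
])

```text
time_s: 15.7
tcp_pos: [0.6561, -0.0965, 0.0458]
ee_rot: [0.019, 1.0, -0.0, 0.0]
force: [-0.0, 0.9, -0.3]
width: 0.898
finger_force: 0.0
```

>>> carry_out([
  [90,-0.001,0,0,0],
  [90,-0.001,0,0,0],
  [90,0,0,0,0],
  [90,0,0,0,0],
  [90,0,0,0,0],
  [90,0,0,0,0],
  [90,0,0,0,0],
  [90,0,0,0,0],
])

```text
time_s: 16.7
tcp_pos: [0.6562, -0.0964, 0.0453]
ee_rot: [0.019, 1.0, 0.0, -0.002]
force: [-5.5, 1.4, 2.3]
width: 0.899
finger_force: 0.0
```

```bash
python3 gap.py
```

```text
t 16.7 tcp [ 0.6562 -0.0964  0.0453] psi 87.79 F [-5.5  1.4  2.3] w 0.9 | shift [ 0.003  -0.0038  0.0004] turn -0.01
scene far edge slope [0.044 0.761] gap at -.16,-.05 [np.float64(0.0023), np.float64(0.0016)] y [-0.165 -0.043]
side far edge slope [0.041 0.759] gap at -.16,-.05 [np.float64(0.0037), np.float64(0.0033)] y [-0.161 -0.041]
```

>>> carry_out([
  [90,-0.001,0,0,0],
  [90,-0.001,0,0,0],
  [90,-0.001,0,0,0],
  [90,0,0,0,0],
  [90,0,0,0,0],
  [90,0,0,0,0],
  [90,0,0,0,0],
  [90,0,0,0,0],
])

```text
time_s: 17.8
tcp_pos: [0.657, -0.0963, 0.0449]
ee_rot: [0.019, 1.0, 0.0, -0.004]
force: [-12.1, -0.1, 4.9]
width: 0.9
finger_force: 0.0
```

>>> carry_out([
  [90,0.005,0,0,0],
  [90,0.012,0,0,0],
  [90,0.03,0,0,0],
  [90,0.04,0,0,0],
  [90,0.04,0,0,0],
  [90,0,0,-0.05,0],
  [90,0,0,-0.05,0],
  [90,0,0,-0.05,0],
])

```text
time_s: 18.8
tcp_pos: [0.5338, -0.0918, 0.1978]
ee_rot: [0.019, 1.0, -0.0, 0.001]
force: [0.7, 0.5, -0.0]
width: 0.9
finger_force: 0.0
```

>>> carry_out([
  [90,0.03,0,-0.01,0],
  [90,0.03,0,0,0],
  [90,0,0,0,0],
  [90,0,0,0,0],
  [90,0,0,0,0],
  [90,0,0,0,0],
  [90,0,0,0,0],
  [90,0,0,0,0],
])

```text
time_s: 19.8
tcp_pos: [0.4741, -0.0895, 0.2056]
ee_rot: [0.019, 1.0, 0.0, -0.0]
force: [-0.2, 0.0, 0.0]
width: 0.901
finger_force: 0.0
```

```bash
python3 gap.py; python3 look.py v6 | grep -v '^\[ *[0-9]'
```

```text
t 19.8 tcp [ 0.4741 -0.0895  0.2056] psi 87.81 F [-0.2  0.   0. ] w 0.9 | shift [-0.1792 -0.0036  0.1606] turn -0.01
scene far edge slope [0.044 0.759] gap at -.16,-.05 [np.float64(0.0036), np.float64(0.003)] y [-0.165 -0.039]
side far edge slope [0.028 0.756] gap at -.16,-.05 [np.float64(0.004), np.float64(0.005)] y [-0.161 -0.037]
t 19.9 tcp [ 0.4741 -0.0895  0.2057] psi 87.81 F [1.3 0.5 0.1] w 0.9 | shift [0.0837 0.2515 0.1097] turn -1.9
0.072 278 [array([0.626, 0.191]), array([0.093, 0.13 ]), np.float64(8.761)]
0.072 804 [array([0.625, 0.195]), array([0.093, 0.13 ]), np.float64(8.511)]
0.072 917 [array([ 0.708, -0.101]), array([0.129, 0.086]), np.float64(88.284)]
0.072 1305 [array([ 0.708, -0.098]), array([0.128, 0.087]), np.float64(88.196)]
```

View pics/v6.png

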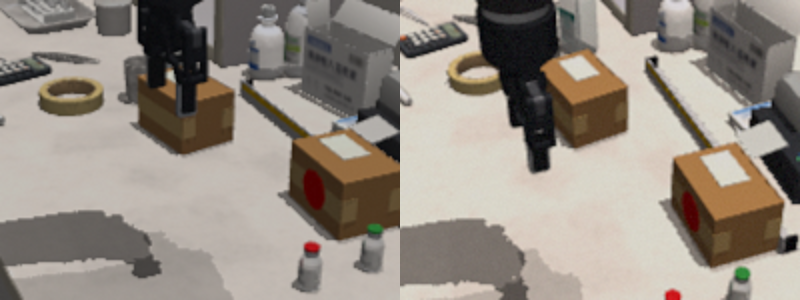

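The sticker carton sits at the rail with the sticker (about 313,190 in the left half) facing the robot. The residual gap reading is 3–4 mm, mostly measuring bias. I'll nudge once more, lower down, so that it ends flat.

>>> carry_out([
  [90,-0.03,0,0.03,0],
  [90,-0.03,0,0.03,0],
  [90,0,0,0.04,0],
  [90,0,0,0.04,0],
  [90,0,0,0.03,0],
  [90,-0.03,0,0,0],
  [90,-0.03,0,0,0],
  [90,-0.02,0,0,0],
])

```text
time_s: 21.0
tcp_pos: [0.6154, -0.095, 0.0357]
ee_rot: [0.019, 1.0, -0.0, 0.0]
force: [-0.0, -0.9, 0.2]
width: 0.896
finger_force: 0.0
```

>>> carry_out([
  [90,-0.015,0,0,0],
  [90,-0.015,0,0,0],
  [90,-0.005,0,0,0],
  [90,-0.002,0,0,0],
  [90,-0.002,0,0,0],
  [90,0,0,0,0],
  [90,0,0,0,0],
  [90,0,0,0,0],
])

```text
time_s: 22.0
tcp_pos: [0.6527, -0.0964, 0.0359]
ee_rot: [0.019, 1.0, 0.0, -0.0]
force: [-0.3, -0.4, 0.7]
width: 0.898
finger_force: 0.0
```

>>> carry_out([
  [90,-0.001,0,0,0],
  [90,-0.001,0,0,0],
  [90,-0.001,0,0,0],
  [90,-0.001,0,0,0],
  [90,0,0,0,0],
  [90,0,0,0,0],
  [90,0,0,0,0],
  [90,0,0,0,0],
])

```text
time_s: 23.0
tcp_pos: [0.6562, -0.0964, 0.0356]
ee_rot: [0.019, 1.0, 0.0, -0.001]
force: [-5.0, 0.8, 2.2]
width: 0.898
finger_force: 0.0
```

>>> carry_out([
  [90,0.001,0,0,0],
  [90,0.001,0,0,0],
  [90,0.002,0,0,0],
  [90,0.01,0,0,0],
  [90,0.03,0,0,0],
  [90,0.04,0,0,0],
  [90,0.03,0,0,0],
  [90,0,0,0,0],
])

```text
time_s: 24.0
tcp_pos: [0.5398, -0.0919, 0.0356]
ee_rot: [0.019, 1.0, 0.0, -0.001]
force: [0.3, -0.4, 0.2]
width: 0.9
finger_force: 0.0
```

>>> carry_out([
  [90,0,0,-0.05,0],
  [90,0,0,-0.05,0],
  [90,0,0,-0.05,0],
  [90,0.03,0,0,0],
  [90,0.03,0,0,0],
  [90,0,0,0,0],
  [90,0,0,0,0],
  [90,0,0,0,0],
])

```text
time_s: 25.0
tcp_pos: [0.4841, -0.09, 0.1859]
ee_rot: [0.019, 1.0, -0.0, 0.0]
force: [0.3, 0.1, -0.3]
width: 0.901
finger_force: 0.0
```

```bash
python3 gap.py; python3 - <<'E'
from h import *
for c in("scene","side"):
    p=r.read_camera(c);q=cloud(p).reshape(-1,3)
    m=q[(q[:,2]>.01)&(q[:,2]<.07)&(q[:,0]>.64)&(q[:,0]<.685)&(q[:,1]>-.15)&(q[:,1]<-.05)]
    print(c,len(m),"underside x at y=-.1:",np.polyfit(m[:,1]+.1,m[:,0],1).round(4),"lean",np.polyfit(m[:,2],m[:,0],1)[0].round(3))
    for l in("steel_cup","red_vial","green_vial"):
        for d in r.spot_in(p,l)[:1]: print(l,round(d["conf"],2),np.round(d["rect"],2))
b=r.read_camera("side")["pixels"][190:330,290:420,::-1];cv2.imwrite("pics/v7.png",cv2.resize(b,None,fx=4,fy=4,interpolation=cv2.INTER_CUBIC))
E
```

```text
t 25.0 tcp [ 0.4841 -0.09    0.1859] psi 87.82 F [ 0.3  0.1 -0.3] w 0.9 | shift [-0.169  -0.0036  0.141 ] turn -0.01
scene far edge slope [0.023 0.757] gap at -.16,-.05 [np.float64(0.003), np.float64(0.0046)] y [-0.164 -0.04 ]
side far edge slope [0.032 0.757] gap at -.16,-.05 [np.float64(0.0041), np.float64(0.0048)] y [-0.162 -0.037]
scene 461 underside x at y=-.1: [0.0387 0.6673] lean -0.003
steel_cup 0.56 [0.43 0.42 0.03 0.05]
red_vial 0.49 [0.58 0.64 0.02 0.07]
side 331 underside x at y=-.1: [0.0364 0.6655] lean -0.0
red_vial 0.6 [0.55 0.69 0.03 0.06]
green_vial 0.69 [0.61 0.67 0.03 0.06]
```

View pics/v7.png

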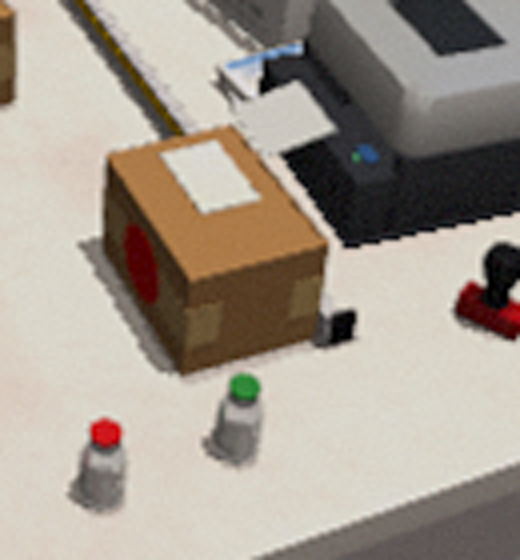

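The carton lies flat against the rail: its underside plane is at x=0.6665, and adding 92 mm gives 0.7585 against the rail's 0.758. The slopes agree and both vials still stand.

```bash
python3 -c "
from rig import r
print(r.close_job())"
```

```text
the job is handed in; nothing more can be done
None
```

Both cartons lie on their backs, the one with the red sticker lies flat against the striped rail with the sticker towards the robot, and the job is handed in; the other carton slid about 28 mm on a first push that failed to tip it, and I saw nothing else move.

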